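Tip a carved printing block under the lip of a proofing jig

TASK

Without lifting the carved red block, push it off the jig's wooden shelf so that it tips down and goes edge-first, at a slant, under the steel hold-down lip and comes to lie flat on the bed. Then slide it sideways until its long side is flush against the blue fence, and leave it there without disturbing the other things on the table.

Things in the scene. Friction and masses are not known exactly. Their poses are not given: they have to be found in the camera images.
- block: Loose wooden printing block, 80 (its x) x 120 (its y) x 15 mm (its z), 0.08 to 0.17 kg, red top with cream carved lines. Origin: centre of its underside; z is up out of the red face; +y is the end that leads under the lip. It starts flat on the jig's shelf, turned up to about 0.2 rad from the jig.
- block_lead (a point): Middle of the lower edge of the block's leading end (block frame x 0, y +60, z 0 mm).
- jig: Fixed proofing jig, 172 (x) x 314 mm (y). Origin at table height under the middle of the shelf's drop edge. +y: loading direction (about the robot's left); +x: to the fence (about away from the robot); within 0.3 rad of the world axes. In its frame, mm: wooden shelf y -170 to 0, x -90 to 82, top z 36; plywood bed y 0 to 132, top z 10; steel end wall y 132 to 144.
- shelf_edge (a point): Middle of the shelf's drop edge, on its top (jig frame 0, 0, 36 mm), 26 mm above the bed. A block pushed over it tips when its middle passes the edge; its leading end then slides along the bed while its rear stays raised on the edge, until the rear end is past the edge and drops flat. Shelf sides and the bed's x -90 side are open.
- lip_edge (a point): Lower front edge of the dark steel hold-down lip (jig frame 0, 98, 38 mm). The lip spans y 98 to 144, the whole jig in x, underside z 38, top z 44 mm. The opening between shelf edge and lip is 98 mm, shorter than the block; on the 132 mm long bed the block has 12 mm of play along y.
- fence (a point): Foot of the blue fence's face at the bed's mid-length (jig frame 70, 66, 10 mm). The fence stands beside the bed only: face at x 70, y 0 to 144, top z 28 mm, parallel to jig y.
- gouge_a: Wood gouge with blue handle, 140 mm long; bystander. Origin: under it, at table height.
- gouge_b: Wood gouge with blue handle, 140 mm long; bystander. Origin: under it, at table height.
- gouge_c: Wood gouge with green handle, 140 mm long; bystander. Origin: under it, at table height.
- ink_pot: Jar of ink, 64 mm across, 75 mm high; bystander. Origin: under it, at table height.
- brayer: Hand roller, black roll 90 mm wide, about 155 mm long, 40 mm high; bystander. Origin: under it, at table height.
- pencil_cup: White cup of pencils, 76 mm across, about 175 mm high; bystander. Origin: under it, at table height.
- ink_tin: Flat tin of red ink, 84 mm across, 30 mm high; bystander. Origin: under it, at table height.
Not all that is in view belongs to the job. Several things have the shape of the block; the one meant has the colours described above.

How it is judged:
On the way:
1. the block goes edge-first under the lip while slanting: its leading lower edge is past the lip's front edge and below it, with the block tilted more than 0.1 rad (y of block_lead in the frame of jig above 0.1 m and z of block_lead in the frame of jig below 0.03 m and angle between block's own z axis and vertical above 0.1 rad), for 0.05 s.
At the end, for the whole second after the job is handed in: The block lies at rest flat on the bed (within 0.05 rad, underside within 3.5 mm of the bed), between shelf edge and end wall with its leading end under the lip, its long side within 5 mm of the blue fence and parallel to it within 0.06 rad (z of block in the frame of jig between 0.006 and 0.0135 m and angle between block's own z axis and vertical below 0.05 rad and y of block in the frame of jig between 0.055 and 0.076 m and x of block in the frame of jig above 0.025 m and angle between the y axis of block and the y axis of jig, either way round below 0.06 rad and linear speed of block below 0.01 m/s and angular speed of block below 0.1 rad/s); the robot touches nothing.
It fails at once if the block is lifted: its underside's centre more than 19 mm above the shelf top (z of block in the frame of jig above 0.055 m).
It fails at once if another loose thing on the table is moved more than 30 mm (distance of any of gouge_a, gouge_b, gouge_c, ink_pot, brayer, pencil_cup, ink_tin from where it was at the start of the episode above 0.03 m).
It also fails if it takes over 48 s, if anything falls off the work surface, if the arm or the gripper's body presses on something with over 40 N, if the wrist force passes 120 N, or if a joint passes its speed limit or range.

ROBOT

A 7-joint arm with a two-finger parallel gripper is mounted at the origin on the work surface. World frame = base frame: x ahead of the robot, y to its left, z up, the work surface at z = 0. Lengths are in m, angles in rad, forces in N, time in s.
With the tool pointing down it reaches from about 0.35 to 0.9 m from the base axis. Payload 8.1 kg.
Tool frame: the origin (TCP) lies at the very end of the fingers, on their centre line; the grasp point (between the pads) lies arm.hold_point_z behind it (arm.hold_point_z is the distance from the TCP to the grasp point, in m); z points along the fingers, y is the line along which they close (so a half turn about z gives the same grasp; the last joint's range is limited). The gripper opens to 92 mm and grips with 3 to 60 N. Pads are 19 mm wide; open, the fingers measure 130 mm over their backs; the gripper's body (75 mm by 190 mm) begins 47 mm behind the grasp point.
Start: joints at [-1.21, 0.434, 0.025, 1.573, -0.012, 1.134, -0.075], TCP at [0.28, 0.559, 0.227] pointing down, gripper open.
Joint ranges: [-2.62, 2.62], [-0.44, 2.09], [-1.27, 1.32], [0.08, 2.57], [-1.32, 4.46], [0.12, 2], [-2.74, 2.74]. Speed limits (rad/s): [2.22, 2.22, 3.01, 3.01, 3.14, 3.14, 3.14].

INTERFACE

Orientations are given as a rotation vector (axis times angle).
In Python, from cell import arm, vision, job, cut_out gives the robot as it stands. The module is installed in compiled form; this text tells all that it offers.
- The arm moves only by the tool play_rows, never from a script. Its argument "increments" is text: rows parted by semicolons, each of 5 numbers parted by spaces: the shift along the tool's x, y, z in cm, then the turn about the tool's z in degrees, then the opening, from -1 (shut) to 1 (fully open), so that 0 is half open. A call has 1 to 5 rows; each row shifts and turns the commanded pose from where the row before left it, along the tool's axes as they then stand; what a row does not reach is not made up. A row lasts 1/12 s, in which the tool goes at most 41.7 mm and 7.16 degrees, less where a joint would pass 70% of its speed; a pose out of reach is approached as far as the arm can. A call is refused whole if a number of a shift passes 4.17 or a number of a turn 7.16, either way. A call with a gripper value outside its range is refused whole. The fingers move at their own pace and stop on an object; "grip_force" is the grip in N (left out, the last holds). Time passes only in rows, so rows that do not move let the fingers close. It gives the time, the measured TCP pose, the force, the opening and the grip force at its end, in the units of the state.
- arm.observe(): the state, without advancing time (a new reading comes with each control period).
- vision.get_image(name): name is "side" or "top" or "wrist"; returns a dict with "frame" (400x640x3 uint8, red, green, blue), "z_map" (400x640 float32, m along the optical axis (not along the pixel's ray), 0 where there is no reading), "mtx" (3x3 intrinsics, pixels), "cam_to_world" (4x4, takes a point from camera to world coordinates). Camera axes: x right, y up, looking along -z (the intrinsics and any distortion apply to the point x, -y, -z); pixel columns grow to the right and rows downward; lengths in m; the calibration is good to about 2 mm. A picture is of the moment at which its call begins.
- job.sign_off(): hands the job in; it is judged then, once.
Trained networks look in a picture, given as the dict that the camera call returned (one of the last four; its "shot" number tells which), for a name from the list of things; names that differ only in an ending like _2 or _b are one class to them, and where a whole thing is asked for, a point or a joint stands for the part that bears it (a point fixed in the world has none). Each returns a list of dicts, best first, with "confidence" (0 to 1); they miss things now and then, are a little off and sometimes report something else, mostly with a low value. They report only what shows in the picture. A call takes as long as a camera call. They do not tell look-alikes from the thing itself.
- cut_out(query, picture): "mask" (400x640 bool, what is visible of it) and "point" ([row, column] in pixels, amid what is visible of it).
The state is a dict: "clock": time; "joints": joint angles; "dq": joint speeds; "joint_efforts": joint torques, N m; "position": TCP position; "ee_rot": TCP orientation; "force": force on the tool from outside, world axes, zero at the start; "ft_torque": the same for the moment, N m; "width": opening from 0.0 (shut) to 1.0 (fully open); "gripper_force": force on a finger pad.
Only numpy, scipy, OpenCV 4.12 (cv2) and the standard library are available. Lean on these libraries where they do the work, as an engineer would, in place of code of your own. Each camera call takes 0.05 s, during which the arm holds its last target. There are 200 camera calls.

## Working session

There is one attempt and no reset: what is moved stays moved. The work goes in short steps, Python scripts to look and compute and a tool call to move; the robot and the scene stay as the last step left them, time stands still between calls to the robot, and variables do not carry over. Pictures are saved under pics/ and viewed, at most 10 in all, crops included, and the job is handed in when it is done.

Besides the shell and the picture viewer there is one more tool, called after ">>>" by a JSON object that holds its "api" and its "payload". play_rows: Moves the arm, as the interface text tells. Its arguments: {"type":"object","properties":{"increments":{"type":"string"},"grip_force":{"type":"number"}},"required":["increments"]}

```bash
mkdir -p pics; ls; cat > h.py <<'E'
import numpy as np, cv2
from cell import arm, vision, job, cut_out
def pts(p):
    z=p["z_map"].astype(float); K=p["mtx"]; v,u=np.mgrid[0:400,0:640]
    c=np.stack([(u-K[0,2])/K[0,0]*z,-(v-K[1,2])/K[1,1]*z,-z,np.ones_like(z)],-1)
    w=(c@p["cam_to_world"].T)[...,:3]; w[z<=0]=np.nan
    return w
def save(p,n): cv2.imwrite("pics/"+n,p["frame"][...,::-1])
E
python3 - <<'E'
from h import *
s=arm.observe(); print(s["position"],s["ee_rot"],s["width"],s["force"],s["clock"],arm.hold_point_z)
p=vision.get_image("top"); save(p,"top.png"); q=vision.get_image("side"); save(q,"side.png")
W=pts(p); np.savez("top.npz",W=W,f=p["frame"])
for n in ["block","jig","gouge_a","gouge_c","ink_pot","brayer","pencil_cup","ink_tin"]:
    for d in cut_out(n,p):
        r,c=map(int,d["point"]); m=d["mask"]; print(n,round(d["confidence"],2),r,c,m.sum(),np.nanmedian(W[m],0).round(3),np.nanmax(W[m][:,2]).round(3))
print(p["cam_to_world"].round(3))
E
```

```text
pics
[0.27941637 0.55847999 0.22596445] [-7.22188628e-01 -3.05721300e+00  2.41722802e-03] 1.0039401983852527 [-0.20863502 -0.73669602 -0.60659595] 0.0 0.0188
block 0.93 258 395 1462 [ 0.471 -0.213  0.014] 0.021
block 0.83 153 316 1315 [ 0.745 -0.008  0.014] 0.021
block 0.67 271 166 354 [0.441 0.37  0.012] 0.019
block 0.58 244 326 1563 [ 0.5   -0.023  0.05 ] 0.058
block 0.24 191 463 1011 [ 0.631 -0.388  0.032] 0.042
jig 0.97 229 280 6956 [0.547 0.086 0.034] 0.055
gouge_a 0.85 218 167 305 [0.569 0.378 0.012] 0.02
gouge_a 0.65 272 168 326 [0.438 0.369 0.012] 0.019
gouge_a 0.64 269 465 308 [ 0.435 -0.394  0.012] 0.02
gouge_c 0.85 218 167 305 [0.569 0.378 0.012] 0.02
gouge_c 0.65 272 168 326 [0.438 0.369 0.012] 0.019
gouge_c 0.64 269 465 308 [ 0.435 -0.394  0.012] 0.02
ink_pot 0.72 149 259 517 [0.744 0.128 0.072] 0.08
brayer 0.7 192 463 1301 [ 0.635 -0.384  0.03 ] 0.043
pencil_cup 0.78 147 404 1022 [ 0.756 -0.242  0.064] 0.172
ink_tin 0.95 175 164 935 [0.687 0.379 0.028] 0.035
[[-0.014  0.991 -0.133  0.475]
 [-1.    -0.012  0.011 -0.006]
 [ 0.01   0.133  0.991  1.086]
 [ 0.     0.     0.     1.   ]]
```

View pics/top.png

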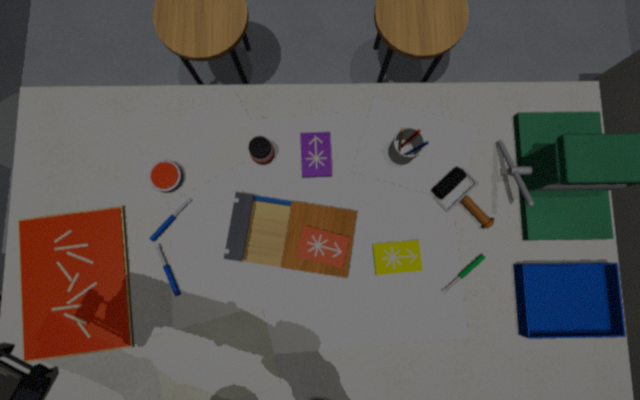

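```bash
python3 - <<'E'
import cv2
i=cv2.imread("pics/top.png")[110:310,220:460]; cv2.imwrite("pics/crop.png",cv2.resize(i,(720,600),interpolation=2))
E
```

```text
(no output)
```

View pics/crop.png

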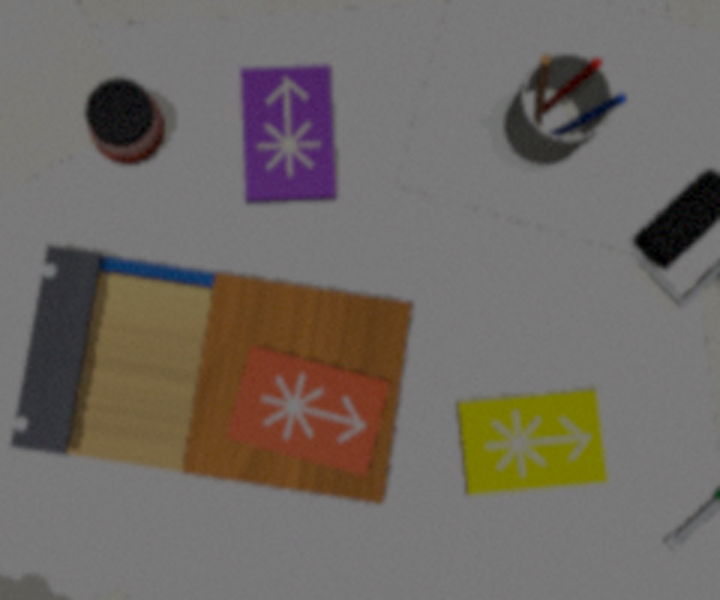

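Look-alikes are purple (row 153, col 316), yellow (258, 395) and red (244, 326). The red one with cream lines lies on the wooden shelf, so it is the one meant. The lip is at the left (col 240) and the blue fence is on the far side (row 198).

```bash
cat >> h.py <<'E'
def red(p,W,lo=.015,hi=.075):
    h=cv2.cvtColor(p["frame"],cv2.COLOR_RGB2HSV); 
    m=((h[...,0]<11)|(h[...,0]>172))&(h[...,1]>110)
    m=m&(W[...,0]>.4)&(W[...,0]<.68)&(W[...,1]>-.17)&(W[...,1]<.25)&(W[...,2]>lo)&(W[...,2]<hi)
    m=cv2.morphologyEx(m.astype(np.uint8),cv2.MORPH_CLOSE,np.ones((5,5)))
    n,l,st,_=cv2.connectedComponentsWithStats(m)
    k=1+np.argmax(st[1:,4]); return l==k
def rect(P):
    c,s,a=cv2.minAreaRect((P[:,:2]*1000).astype(np.float32)); a=np.radians(a)
    return np.array(c)/1000,s,a
def plane(W,m):
    P=W[m]; P=P[~np.isnan(P).any(1)]; A=np.c_[P[:,:2]-P[:,:2].mean(0),np.ones(len(P))]
    return P,np.linalg.lstsq(A,P[:,2],rcond=None)[0]
E
python3 - <<'E'
from h import *
p=vision.get_image("top"); W=pts(p)
m=red(p,W); P,pl=plane(W,m); print("block",rect(P),pl,m.sum())
j=cut_out("jig",p)[0]["mask"]
z=W[...,2]; J=(j|m)&(z>.025)
reg=(W[...,0]>.38)&(W[...,0]<.68)&(W[...,1]>-.18)&(W[...,1]<.28)
A=reg&((z>.028)&(z<.042))  # shelf + lip-ish
h=cv2.cvtColor(p["frame"],cv2.COLOR_RGB2HSV)
def big(x):
    n,l,st,_=cv2.connectedComponentsWithStats(cv2.morphologyEx(x.astype(np.uint8),cv2.MORPH_OPEN,np.ones((3,3)))); return l==1+np.argmax(st[1:,4])
sh=big(((reg&(z>.03)&(z<.041)&(h[...,1]>60))|m)&~((h[...,0]>95)&(h[...,0]<130)));lip=big(reg&(z>.036)&(z<.052)&(h[...,1]<70))
bed=big(reg&(z>.004)&(z<.018)&(h[...,1]>40)); fen=big(reg&(z>.015)&(h[...,0]>95)&(h[...,0]<130)&(h[...,1]>90))
for n,k in [("jig",j),("shelf",sh),("lip",lip),("bed",bed),("fence",fen)]:
    P,pl=plane(W,k); print(n,rect(P),pl.round(3),k.sum())
E
```

```text
block (array([ 0.50087378, -0.02352653]), (121.32829284667969, 82.27609252929688), np.float64(1.2991423108560725)) [0.00644213 0.00041608 0.05004444] 1469
jig (array([0.53485712, 0.05779053]), (328.3446960449219, 180.3229217529297), np.float64(1.4015139568426094)) [ 0.012 -0.033  0.027] 6881
shelf (array([ 0.52056628, -0.01499216]), (170.0541534423828, 171.54302978515625), np.float64(1.404477921977813)) [-0.039 -0.019  0.04 ] 4405
lip (array([0.55508026, 0.18767136]), (46.918983459472656, 172.38031005859375), np.float64(1.4002488221667673)) [0.001 0.014 0.043] 1252
bed (array([0.53782068, 0.12166871]), (101.21818542480469, 160.07798767089844), np.float64(1.4041760526682525)) [0.001 0.002 0.009] 2348
fence (array([0.62101843, 0.105164  ]), (95.46441650390625, 10.647425651550293), np.float64(1.4097311403860489)) [-0.057  0.016  0.027] 155
```

```bash
cat > plan.py <<'E'
import sys
from h import *
from scipy.spatial.transform import Rotation as R
O=np.array([.5388,.068]); T=1.402
uy=np.array([np.cos(T),np.sin(T)]); ux=np.array([uy[1],-uy[0]])
def J(xy): d=np.asarray(xy)[:2]-O; return np.array([d@ux,d@uy])*1000
def Wd(x,y): return O+x/1000*ux+y/1000*uy
def state():
    s=arm.observe(); M=R.from_rotvec(s["ee_rot"]).as_matrix()
    yaw=np.arctan2(M[1,1],M[0,1])
    print("t",round(s["clock"],2),"jig",J(s["position"]).round(1),"z",round(s["position"][2],4),"tool y vs jig y deg",round(np.degrees(yaw-T),1),"F",np.round(s["force"],1),"w",round(s["width"],2),"q",np.round(s["joints"],2))
    return s,yaw
def go(x,y,z,rel,n,op,s=None):
    s,yaw=state(); t=np.r_[Wd(x,y),z]; d=t-s["position"]
    tgt=T+np.radians(rel); dy=(tgt-yaw+np.pi)%(2*np.pi)-np.pi
    for k in range(n):
        a=yaw+dy*k/n; Y=np.array([np.cos(a),np.sin(a),0]); X=np.array([-Y[1],Y[0],0]) # x = y x z(down)
        st=d/n; print(f"{st@X*100:.2f} {st@Y*100:.2f} {-st[2]*100:.2f} {-np.degrees(dy)/n:.2f} {op}",end="; " if (k+1)%5 else "\n")
    print()
if __name__=="__main__":
    a=list(map(float,sys.argv[1:])); go(*a[:4],int(a[4]),a[5])
E
python3 plan.py -22 -192 .18 -90 20 0
```

```text
t 0.6 jig [-338.   440.5] z 0.2267 tool y vs jig y deg -16.9 F [ 0.1  0.4 -0.1] w 1.0 q [-1.21  0.43  0.02  1.57 -0.01  1.13 -0.08]
-2.43 -2.57 0.23 3.65 0.0; -2.59 -2.41 0.23 3.65 0.0; -2.74 -2.24 0.23 3.65 0.0; -2.87 -2.06 0.23 3.65 0.0; -3.00 -1.87 0.23 3.65 0.0
-3.11 -1.67 0.23 3.65 0.0; -3.21 -1.47 0.23 3.65 0.0; -3.30 -1.26 0.23 3.65 0.0; -3.37 -1.05 0.23 3.65 0.0; -3.44 -0.83 0.23 3.65 0.0
-3.48 -0.61 0.23 3.65 0.0; -3.51 -0.39 0.23 3.65 0.0; -3.53 -0.17 0.23 3.65 0.0; -3.53 0.06 0.23 3.65 0.0; -3.52 0.28 0.23 3.65 0.0
-3.50 0.51 0.23 3.65 0.0; -3.46 0.73 0.23 3.65 0.0; -3.40 0.95 0.23 3.65 0.0; -3.34 1.16 0.23 3.65 0.0; -3.26 1.38 0.23 3.65 0.0
```

>>> {"api": "play_rows", "payload": {"increments": "-2.4 -2.6 0.2 3.6 0; -2.6 -2.4 0.2 3.7 0; -2.7 -2.2 0.2 3.6 0; -2.9 -2.1 0.2 3.7 0; -3.0 -1.9 0.2 3.6 0"}}

```text
clock: 1.02
position: [0.3306, 0.3879, 0.2167]
ee_rot: [1.201, 2.903, 0.001]
force: [0.9, 0.4, 0.7]
width: 0.688
gripper_force: 0.0
```

>>> {"api": "play_rows", "payload": {"increments": "-3.1 -1.7 0.2 3.7 0; -3.2 -1.5 0.2 3.6 0; -3.3 -1.3 0.2 3.7 0; -3.4 -1.0 0.2 3.6 0; -3.4 -0.8 0.2 3.7 0"}}

```text
clock: 1.43
position: [0.3819, 0.219, 0.207]
ee_rot: [1.647, 2.675, 0.001]
force: [0.8, 0.2, -0.3]
width: 0.501
gripper_force: 0.0
```

```bash
python3 plan.py -22 -192 .15 -90 10 0
```

```text
t 1.43 jig [-180.   122.5] z 0.207 tool y vs jig y deg -53.6 F [ 0.8  0.2 -0.3] w 0.5 q [-0.87  0.15  0.26  2.04 -0.05  0.95 -0.12]
-3.47 -0.60 0.57 3.64 0.0; -3.50 -0.37 0.57 3.64 0.0; -3.52 -0.15 0.57 3.64 0.0; -3.52 0.07 0.57 3.64 0.0; -3.51 0.30 0.57 3.64 0.0
-3.48 0.52 0.57 3.64 0.0; -3.44 0.74 0.57 3.64 0.0; -3.39 0.96 0.57 3.64 0.0; -3.32 1.17 0.57 3.64 0.0; -3.24 1.38 0.57 3.64 0.0
```

>>> {"api": "play_rows", "payload": {"increments": "-3.5 -0.6 0.6 3.6 0; -3.5 -0.4 0.6 3.7 0; -3.5 -0.1 0.6 3.6 0; -3.5 0.1 0.6 3.7 0; -3.5 0.3 0.5 3.6 0"}}

```text
clock: 1.85
position: [0.4345, 0.0512, 0.1778]
ee_rot: [2.049, 2.381, 0.001]
force: [0.8, 0.3, -0.3]
width: 0.499
gripper_force: 0.0
```

>>> {"api": "play_rows", "payload": {"increments": "-3.5 0.5 0.6 3.7 0; -3.4 0.7 0.6 3.6 0; -3.4 1.0 0.6 3.7 0; -3.3 1.2 0.6 3.6 0; -3.2 1.4 0.5 3.6 0"}}

```text
clock: 2.27
position: [0.4869, -0.1165, 0.1486]
ee_rot: [2.4, 2.027, 0.001]
force: [0.8, -0.3, -0.5]
width: 0.5
gripper_force: 0.0
```

```bash
python3 plan.py -22 -192 .043 -90 5 0; python3 -c "
from h import *
p=vision.get_image('side'); save(p,'s2.png')"
```

```text
t 2.27 jig [ -20.2 -190.6] z 0.1486 tool y vs jig y deg -90.0 F [ 0.8 -0.3 -0.5] w 0.5 q [-0.3   0.35  0.56  2.   -0.24  0.85  0.22]
-0.03 -0.04 2.11 0.01 0.0; -0.03 -0.04 2.11 0.01 0.0; -0.03 -0.04 2.11 0.01 0.0; -0.03 -0.04 2.11 0.01 0.0; -0.03 -0.04 2.11 0.01 0.0
```

View pics/s2.png

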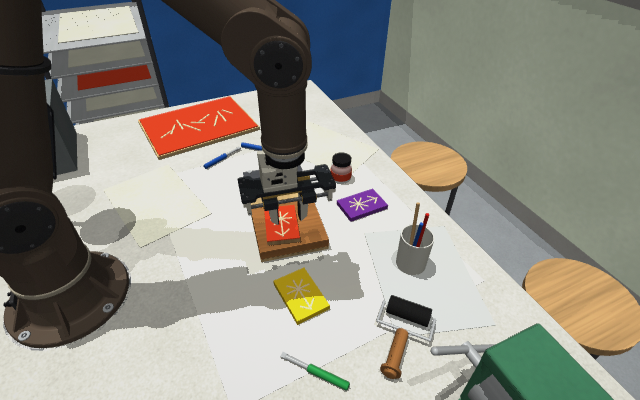

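Gripper is half open above the shelf's rear end (col 285, row 205). The red block lies below it (280, 225) and the yellow block (300, 293) is clear. I'm descending behind the block now.

>>> {"api": "play_rows", "payload": {"increments": "0 -0.1 2.1 0 0; 0 -0.1 2.1 0 0; 0 0 2.1 0 0; 0 0 2.1 0 0; 0 0 2.1 0 0"}}

```text
clock: 2.73
position: [0.4848, -0.1143, 0.043]
ee_rot: [2.397, 2.031, 0.001]
force: [0.4, 0.0, 0.7]
width: 0.5
gripper_force: 0.0
```

>>> {"api": "play_rows", "payload": {"increments": "0.6 0 0 0 0; 0.6 0 0 0 0; 0.6 0 0 0 0; 0.6 0 0 0 0; 0.6 0 0 0 0"}}

```text
clock: 3.15
position: [0.4906, -0.084, 0.0449]
ee_rot: [2.396, 2.03, 0.003]
force: [0.6, -1.3, -0.3]
width: 0.503
gripper_force: 0.4
```

```bash
cat > look.py <<'E'
from plan import *
state(); p=vision.get_image("top"); W=pts(p); m=red(p,W); P,pl=plane(W,m); c,s,a=rect(P)
print("block jig",J(c).round(1),np.round(s,1),"ang-deg mod 90",round((np.degrees(a-T)+45)%90-45,1),"plane slope along jig y",round(pl[:2]@uy,3),"z",round(pl[2],4),m.sum())
q=np.array([J(x) for x in P[:,:2]]); print("x",np.percentile(q[:,0],[1,99]).round(1),"y",np.percentile(q[:,1],[1,99]).round(1))
E
python3 look.py
```

```text
t 3.15 jig [ -22.  -157.9] z 0.0449 tool y vs jig y deg -89.8 F [ 0.6 -1.3 -0.3] w 0.5 q [-0.28  0.5   0.46  2.1  -0.38  0.62  0.28]
block jig [-26.1 -70.1] [89.2 81.2] ang-deg mod 90 -1.8 plane slope along jig y -0.055 z 0.0509 1053
x [-65.8  13.5] y [-111.4  -26.3]
```

>>> {"api": "play_rows", "payload": {"increments": "1 0 0.1 0 0; 1 0 0 0 0; 1 0 0 0 0; 1 0 0 0 0; 1 0 0 0 0"}}

```text
clock: 3.62
position: [0.4978, -0.0343, 0.0427]
ee_rot: [-2.397, -2.031, -0.0]
force: [0.9, -1.3, 1.7]
width: 0.497
gripper_force: 0.5
```

>>> {"api": "play_rows", "payload": {"increments": "1 0 0 0 0; 1 0 0 0 0; 0.8 0 0 0 0; 0.6 0 0 0 0; 0.6 0 0 0 0"}}

```text
clock: 4.03
position: [0.5044, 0.0046, 0.0427]
ee_rot: [-2.397, -2.031, 0.0]
force: [-0.4, -0.8, 0.2]
width: 0.505
gripper_force: 0.4
```

```bash
python3 look.py;python3 -c "
from h import *
p=vision.get_image('side'); cv2.imwrite('pics/s3.png',cv2.resize(p['frame'][140:280,200:380,::-1],(720,560)))"
```

```text
t 4.03 jig [-23.3 -68.3] z 0.0427 tool y vs jig y deg -89.8 F [-0.4 -0.8  0.2] w 0.51 q [-0.46  0.52  0.47  2.08 -0.39  0.62  0.11]
block jig [-28.8  46.2] [35.1 80.7] ang-deg mod 90 -4.3 plane slope along jig y -0.021 z 0.0499 399
x [-67.9   9. ] y [27.6 61.7]
```

View pics/s3.png

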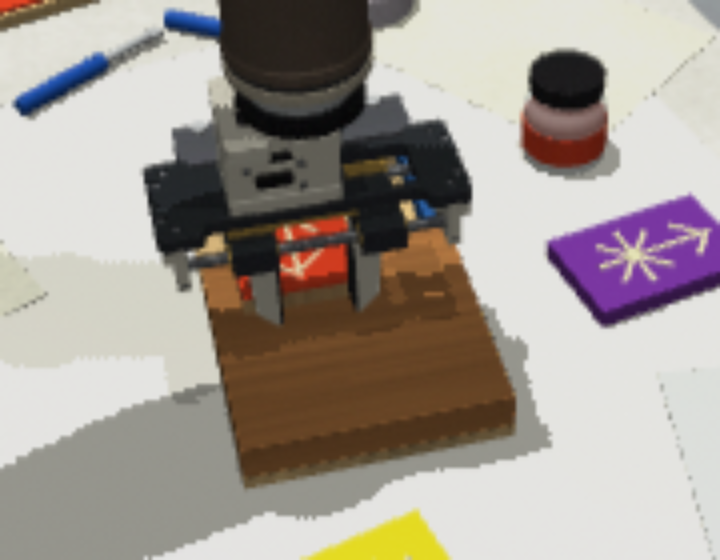

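The fingers straddle the rear edge of the red block symmetrically (crop 265 and 365, row 290). Its middle is at the shelf edge and it is still flat. I'll push on slowly.

>>> {"api": "play_rows", "payload": {"increments": "0.5 0 0 0 0; 0.5 0 0 0 0; 0.4 0 0 0 0; 0.4 0 0 0 0; 0.4 0 0 0 0"}}

```text
clock: 4.55
position: [0.508, 0.0259, 0.0427]
ee_rot: [-2.398, -2.03, -0.0]
force: [0.2, -0.9, -0.7]
width: 0.501
gripper_force: 0.2
```

```bash
python3 look.py
```

```text
t 4.55 jig [-23.3 -46.7] z 0.0427 tool y vs jig y deg -89.8 F [ 0.2 -0.9 -0.7] w 0.5 q [-0.5   0.52  0.47  2.07 -0.39  0.63  0.07]
block jig [-29.9  74.6] [16.  78.2] ang-deg mod 90 -0.3 plane slope along jig y -0.316 z 0.0254 148
x [-67.1   8.7] y [66.9 82.6]
```

>>> {"api": "play_rows", "payload": {"increments": "0.5 0 0 0 0; 0.5 0 0 0 0; 0.5 0 0 0 0; 0.5 0 0 0 0; 0.5 0 0 0 0"}}

```text
clock: 5.02
position: [0.5121, 0.0508, 0.0427]
ee_rot: [-2.397, -2.03, -0.0]
force: [0.8, -1.0, -0.0]
width: 0.501
gripper_force: 0.2
```

```bash
python3 look.py;python3 -c "
from h import *
p=vision.get_image('side'); cv2.imwrite('pics/s4.png',cv2.resize(p['frame'][140:280,200:380,::-1],(720,560)))"
```

```text
t 5.02 jig [-23.4 -21.4] z 0.0427 tool y vs jig y deg -89.8 F [ 0.8 -1.  -0. ] w 0.5 q [-0.55  0.53  0.47  2.06 -0.4   0.64  0.03]
block jig [-41.7 -67.9] [0. 0.] ang-deg mod 90 9.7 plane slope along jig y 0.0 z 0.0374 1
x [-41.7 -41.7] y [-67.9 -67.9]
```

View pics/s4.png

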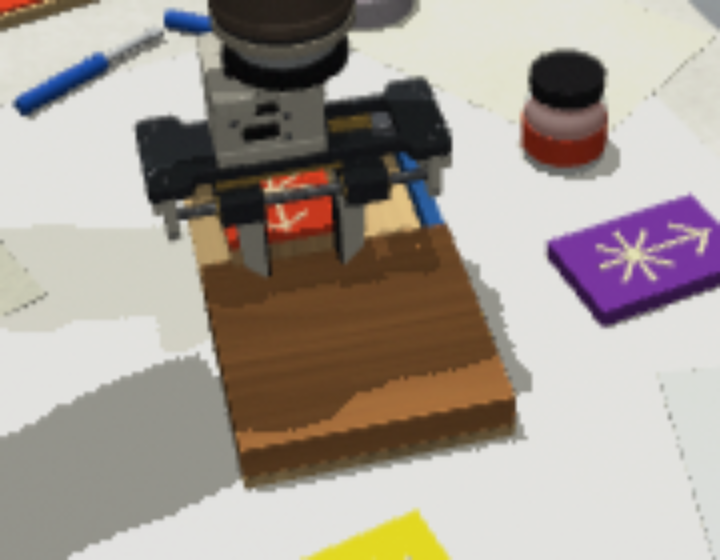

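The rear is still raised on the shelf edge (crop 300, 240) and the lead is under the lip. I'll push the rest.

>>> {"api": "play_rows", "payload": {"increments": "0.4 0 0 0 0; 0.4 0 0 0 0; 0.4 0 0 0 0; 0.4 0 0 0 0; 0.3 0 0 0 0"}}

```text
clock: 5.53
position: [0.5153, 0.0697, 0.0427]
ee_rot: [-2.397, -2.031, -0.0]
force: [-0.1, 0.4, 0.1]
width: 0.501
gripper_force: 0.0
```

```bash
python3 -c "
from plan import *
state()
p=vision.get_image('side'); cv2.imwrite('pics/s5.png',cv2.resize(p['frame'][140:280,200:380,::-1],(720,560)))
W=pts(p); m=red(p,W,.01); P,pl=plane(W,m); q=np.array([J(x) for x in P[:,:2]]); print(pl[:2]@uy, m.sum(), np.percentile(q,[2,98],axis=0).round(1),np.percentile(P[:,2],[2,50,98]))"
```

```text
t 5.53 jig [-23.4  -2.3] z 0.0427 tool y vs jig y deg -89.8 F [-0.1  0.4  0.1] w 0.5 q [-0.58  0.54  0.47  2.05 -0.4   0.64 -0.01]
-0.6005441294018087 435 [[-69.5 -33.8]
 [  5.5 108.9]] [0.02061965 0.02420414 0.12481805]
```

View pics/s5.png

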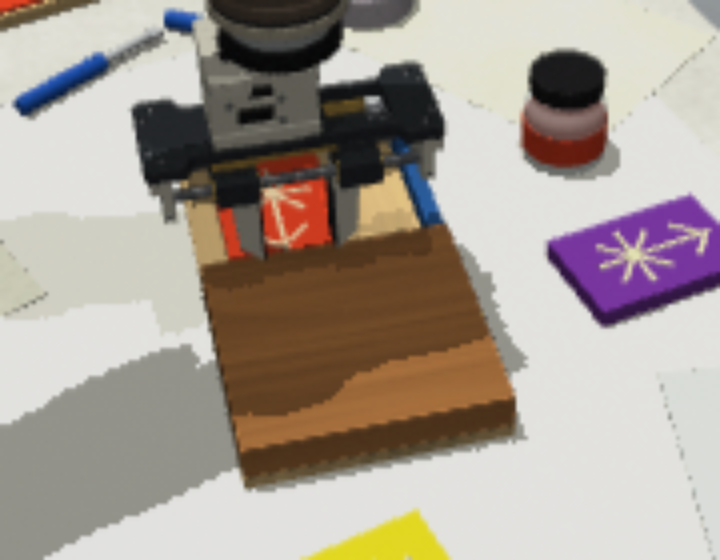

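Block has dropped flat: its top is at 24 mm and the force is zero. It lies left of centre on the bed, with the blue fence at the right (crop 420, 190). I'll rise and turn for the sideways push.

>>> {"api": "play_rows", "payload": {"increments": "-0.3 0 -1 0 -0.4; 0 0 -2 0 -0.4; 0 0 -3 0 -0.4; 0 0 -2 0 -0.4; 0 0 0 0 -0.4"}}

```text
clock: 6.0
position: [0.517, 0.0655, 0.127]
ee_rot: [2.396, 2.027, 0.009]
force: [1.0, 0.1, 0.7]
width: 0.304
gripper_force: 0.0
```

```bash
python3 plan.py -105 52 .10 0 15 -0.4
```

```text
t 6.0 jig [-21.   -6.1] z 0.127 tool y vs jig y deg -89.9 F [1.  0.1 0.7] w 0.3 q [-0.65  0.41  0.56  1.98 -0.3   0.82 -0.09]
0.39 -0.56 0.18 -5.99 -0.4; 0.45 -0.52 0.18 -5.99 -0.4; 0.50 -0.47 0.18 -5.99 -0.4; 0.54 -0.41 0.18 -5.99 -0.4; 0.58 -0.35 0.18 -5.99 -0.4
0.62 -0.29 0.18 -5.99 -0.4; 0.64 -0.22 0.18 -5.99 -0.4; 0.66 -0.16 0.18 -5.99 -0.4; 0.68 -0.09 0.18 -5.99 -0.4; 0.68 -0.01 0.18 -5.99 -0.4
0.68 0.06 0.18 -5.99 -0.4; 0.67 0.13 0.18 -5.99 -0.4; 0.65 0.20 0.18 -5.99 -0.4; 0.63 0.26 0.18 -5.99 -0.4; 0.60 0.33 0.18 -5.99 -0.4
```

>>> {"api": "play_rows", "payload": {"increments": "0.4 -0.6 0.2 -6 -0.4; 0.5 -0.5 0.2 -6 -0.4; 0.5 -0.5 0.2 -6 -0.4; 0.5 -0.4 0.2 -6 -0.4; 0.6 -0.3 0.2 -6 -0.4"}}

```text
clock: 6.42
position: [0.4899, 0.09, 0.1128]
ee_rot: [-1.784, -2.586, 0.0]
force: [0.4, 0.5, 0.7]
width: 0.302
gripper_force: 0.0
```

>>> {"api": "play_rows", "payload": {"increments": "0.6 -0.3 0.2 -6 -0.4; 0.6 -0.2 0.2 -6 -0.4; 0.7 -0.2 0.2 -6 -0.4; 0.7 -0.1 0.2 -6 -0.4; 0.7 0 0.2 -6 -0.4"}}

```text
clock: 6.83
position: [0.4651, 0.1137, 0.1027]
ee_rot: [-1.054, -2.959, 0.0]
force: [0.1, 0.1, -0.4]
width: 0.301
gripper_force: 0.0
```

>>> {"api": "play_rows", "payload": {"increments": "0.7 0.1 0.2 -6 -0.4; 0.7 0.1 0.2 -6 -0.4; 0.6 0.2 0.2 -6 -0.4; 0.6 0.3 0.2 -6 -0.4; 0.6 0.3 0 -6 -0.4"}}

```text
clock: 7.25
position: [0.4412, 0.1377, 0.0945]
ee_rot: [-0.252, -3.131, 0.001]
force: [0.2, 1.3, -0.0]
width: 0.301
gripper_force: 0.0
```

```bash
python3 look.py; python3 plan.py -105 52 .0175 0 5 -0.4
```

```text
t 7.25 jig [-108.    52.3] z 0.0945 tool y vs jig y deg 0.5 F [ 0.2  1.3 -0. ] w 0.3 q [-0.52  0.35  0.12  2.12 -0.07  0.68  1.06]
block jig [-29.5  49.8] [100.9  79.2] ang-deg mod 90 0.1 plane slope along jig y 0.005 z 0.024 1126
x [-68.1   9.3] y [ 2.  99.1]
t 7.3 jig [-109.1   52.9] z 0.0946 tool y vs jig y deg 1.0 F [-0.9 -0.4  0.5] w 0.3 q [-0.52  0.34  0.12  2.12 -0.06  0.68  1.07]
-0.08 -0.02 1.54 0.19 -0.4; -0.08 -0.02 1.54 0.19 -0.4; -0.08 -0.02 1.54 0.19 -0.4; -0.08 -0.02 1.54 0.19 -0.4; -0.08 -0.02 1.54 0.19 -0.4
```

>>> {"api": "play_rows", "payload": {"increments": "0 0 1.5 0.2 -0.4; 0 0 1.5 0.2 -0.4; 0 0 1.6 0.2 -0.4; 0 0 1.6 0.2 -0.4; 0 0 1.5 0.2 -0.4"}}

```text
clock: 7.72
position: [0.4418, 0.1374, 0.0171]
ee_rot: [0.292, 3.128, -0.0]
force: [0.4, 0.0, -0.2]
width: 0.301
gripper_force: 0.0
```

>>> {"api": "play_rows", "payload": {"increments": "-0.8 0 0 0 -0.4; -0.7 0 0 0 -0.4; -0.6 0 0 0 -0.4; -0.6 0 0 0 -0.4; -0.6 0 0 0 -0.4"}}

```text
clock: 8.13
position: [0.4754, 0.132, 0.0186]
ee_rot: [0.288, 3.127, 0.001]
force: [-1.7, 0.6, 0.1]
width: 0.301
gripper_force: 0.5
```

>>> {"api": "play_rows", "payload": {"increments": "-0.6 0 0 0 -0.4; -0.6 0 0 0 -0.4; -0.6 0 0 0 -0.4; -0.6 0 0 0 -0.4; -0.6 0 0 0 -0.4"}}

```text
clock: 8.55
position: [0.5041, 0.1265, 0.0178]
ee_rot: [0.287, 3.128, 0.0]
force: [-1.7, -0.4, 0.3]
width: 0.298
gripper_force: 0.5
```

```bash
python3 look.py
```

```text
t 8.55 jig [-44.   51.9] z 0.0178 tool y vs jig y deg -0.8 F [-1.7 -0.4  0.3] w 0.3 q [-0.42  0.54  0.1   2.04 -0.1   0.56  1.13]
block jig [18.5 37. ] [75.4 56.1] ang-deg mod 90 -1.0 plane slope along jig y -0.003 z 0.0244 454
x [-7.5 46. ] y [ 0.5 70.2]
```

>>> {"api": "play_rows", "payload": {"increments": "-0.6 0 0 -0.4 -0.4; -0.6 0 0 -0.4 -0.4; -0.5 0 0 0 -0.4; -0.3 0 0 0 -0.4; -0.2 0 0 0 -0.4"}}

```text
clock: 9.02
position: [0.5258, 0.1227, 0.0177]
ee_rot: [0.265, 3.13, 0.0]
force: [-1.1, -0.0, 0.7]
width: 0.302
gripper_force: 0.5
```

```bash
python3 look.py
```

```text
t 9.02 jig [-22.   51.7] z 0.0177 tool y vs jig y deg -0.0 F [-1.1 -0.   0.7] w 0.3 q [-0.4   0.57  0.1   1.99 -0.09  0.59  1.16]
block jig [41.2 33.6] [67.5 55.2] ang-deg mod 90 0.6 plane slope along jig y 0.009 z 0.0241 366
x [15.9 68.3] y [ 1.4 63.2]
```

Near the fence; creep until the force rises.

>>> {"api": "play_rows", "payload": {"increments": "-0.1 0 0 0 -0.4; -0.1 0 0 0 -0.4"}}

```text
clock: 9.23
position: [0.5264, 0.1225, 0.0176]
ee_rot: [-0.265, -3.129, 0.0]
force: [-6.0, 0.7, 3.8]
width: 0.299
gripper_force: 2.6
```

>>> {"api": "play_rows", "payload": {"increments": "-0.1 0 0 0 -0.4; -0.1 0 0 0 -0.4"}}

```text
clock: 9.4
position: [0.5264, 0.1225, 0.0174]
ee_rot: [-0.263, -3.126, 0.001]
force: [-11.8, 2.2, 8.8]
width: 0.299
gripper_force: 5.5
```

The force rose to about 12 N with no further motion, so the block is against the fence. Back off and rise.

>>> {"api": "play_rows", "payload": {"increments": "0.4 0 0 0 -0.4; 0.6 0 0 0 -0.4; 0.8 0 0 0 -0.4; 0.8 0 0 0 -0.4; 0 0 -1.5 0 -0.4"}}

```text
clock: 9.82
position: [0.4997, 0.1264, 0.0308]
ee_rot: [-0.263, -3.126, 0.003]
force: [-0.8, -0.2, -0.7]
width: 0.299
gripper_force: 0.0
```

>>> {"api": "play_rows", "payload": {"increments": "0 0 -3 0 -0.4; 2 0 -3 0 -0.4; 3 0 -3 0 -0.4; 3 0 -1 0 -0.4; 0 0 0 0 -0.4"}}

```text
clock: 10.23
position: [0.4207, 0.141, 0.1341]
ee_rot: [-0.261, -3.13, -0.003]
force: [-1.4, -0.9, -1.1]
width: 0.301
gripper_force: 0.0
```

```bash
python3 look.py; python3 -c "
from h import *
p=vision.get_image('top'); cv2.imwrite('pics/t6.png',cv2.resize(p['frame'][120:320,140:380,::-1],(720,600)))"
```

```text
t 10.23 jig [-128.7   52.1] z 0.1341 tool y vs jig y deg 0.2 F [-1.4 -0.9 -1.1] w 0.3 q [-0.54  0.26  0.12  2.12 -0.04  0.77  1.01]
block jig [29.3 50. ] [101.2  78.9] ang-deg mod 90 0.3 plane slope along jig y 0.002 z 0.0241 1116
x [-9.4 68. ] y [ 1.9 99. ]
```

View pics/t6.png

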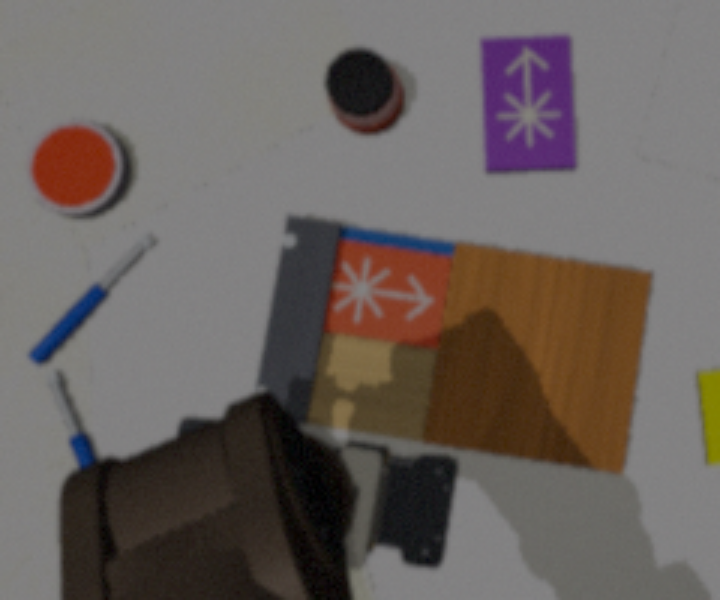

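The block lies flush against the blue fence (crop 390, 290), flat, with its leading end under the lip. The other things in the crop look where they were and the gripper is clear.

```bash
python3 -c "
from cell import job
print(job.sign_off())"
```

```text
the job is handed in; nothing more can be done
None
```

I pushed the red block off the shelf and under the lip at a slant, then slid it flush against the blue fence, where it lies flat and parallel. The job is handed in, but sign-off returned no verdict.

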